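# Brush out the lathe's dust port, then hold its belt flap at the pointer

### The arm

A 6-joint arm with a two-finger parallel gripper is mounted at the origin on the work surface. World frame = base frame: x ahead of the robot, y to its left, z up, the work surface at z = 0. Lengths are in m, angles in rad, forces in N, time in s.
With the tool pointing down it reaches from about 0.35 to 0.8 m from the base axis. Payload 7.3 kg.
Tool frame: the origin (TCP) lies between the finger pads; the fingertips stand 25 mm ahead of it and the grasp point (between the pads) lies 6 mm ahead of it (r.tip_extent is the distance from the TCP to the fingertips, in m); z points along the fingers, y is the direction in which the jaws open and shut (so a half turn about z gives the same grasp; the last joint's range is limited). The gripper opens to 85 mm and grips with 20 to 120 N. Pads are 22 mm wide; open, the fingers measure 114 mm over their backs; the gripper's body (76 mm by 85 mm) begins 54 mm behind the grasp point. The pads swing forward as they close: fully open they stand 13 mm farther back than shut.
Start: joints at [1.098, 0.342, 1.524, -0, 1.275, -0.146], TCP at [0.169, 0.497, 0.234] pointing down, gripper open.
Joint ranges: [-2.53, 2.53], [-0.77, 2.02], [0.04, 2.7], [-1, 4.14], [0.28, 2.66], [-3.11, 3.11]. Speed limits (rad/s): [2.57, 2.57, 3.14, 3.14, 3.14, 3.14].

### API

Orientations are given as a unit quaternion [x, y, z, w].
In Python, from workcell import r, command_gripper, optics gives the robot as it stands. The module is installed in compiled form; this text tells all that it offers. Calls block until the motion is done:
- r.reach(position, orientation): joint-space move of the TCP to a pose.
- r.move_straight(position, orientation=None, speed=0.15, max_force=None): straight line of the TCP; orientation=None keeps the orientation; speed is the mean speed in m/s. With max_force (N) it stops when the force on the tool has changed by that much, and returns True; else False.
- r.movej(angles): joint-space move.
- command_gripper(opening, force=None): finger opening in m; force is the grip in N (None keeps the last); returns when the fingers have stopped.
- r.hold(seconds).
- r.solve_ik(position, orientation): joint angles nearest the present ones, or None.
- r.read_state(): the state.
- optics.get_image(name): name is "scene" or "top"; returns (picture, depth): 420x560x3 uint8, red, green, blue; 420x560 float32, m along the optical axis (not along the pixel's ray), 0 where there is no reading.
- optics.camera_model(name): a dict with "K" (3x3 intrinsics, pixels), "k1" (the pictures are not rectified: a ray, as slopes to the right and down, at radius r is drawn at 1 + k1 r^2 times it, then the intrinsics apply), "R" (3x3) and "t" (3): a world point X has camera coordinates R X + t. Camera axes: x right, y down, z forward; pixel columns grow to the right and rows downward; lengths in m; the calibration is good to about 2 mm. A picture is of the moment at which its call begins. camera_model takes no time and is no camera call.
A pose or a line that the arm cannot do raises r.PlanningError and nothing moves.
- r.finish_job(): hands the job in, once; it reports no verdict.
The state is a dict: "time_s": time; "joint_positions": joint angles; "dq": joint speeds; "tau": joint torques, N m; "eef_pos": TCP position; "eef_rot": TCP orientation; "contact_force": force on the tool from outside, world axes, zero at the start; "torque": the same for the moment, N m; "grip_width": finger opening in m.
Only numpy, scipy, OpenCV 4.12 (cv2) and the standard library are available. Lean on these libraries where they do the work, as an engineer would, in place of code of your own. Each camera call takes 0.05 s, during which the arm holds its last target. There are 200 camera calls.

### The job

To ready the mini lathe for a belt inspection, take the long brush from its wooden stand, brush out the lathe's upright dust port with two strokes (head right down to the port's floor, well up, and right down again), and stand the brush back in its stand, without disturbing the bowl, the bottle or the gouge. Then lift the green belt flap by its black bar, leaving the pointer as set, until its yellow index lines up with the red pointer on the dial, and keep holding it still there in the fingers: the flap falls shut by itself, so the program finishes while still holding it.

Things in the scene. Friction and masses are not known exactly. Their poses are not given: they have to be found in the camera images.
- brush_grip (a point): Centre of the dark wooden handle of the loose brush (100 to 160 g). The brush stands upright, head down, 220 mm long in all; handle round, 18 mm thick, from 50 mm below to 50 mm above this point. Below it a thin steel shaft (8 mm thick, 60 mm long) and the white head. Own z axis runs along the brush, up towards the handle.
- brush_tip (a point): Centre of the flat lower end of the brush head, 170 mm below brush_grip along the brush. The solid head is 28 mm in diameter and 60 mm long; the white bristles look 40 mm across but offer no resistance.
- stand_floor (a point): Centre of the inner floor of the fixed turned wooden brush stand: a round cup 70 mm high on the bench, outside about 80 mm across at the rim, bore 46 mm or more across, floor 12 mm above the bench and rim 58 mm above the floor. The brush starts standing on this floor, at most 4 mm off its centre.
- port_floor (a point): Centre of the inner floor of the dust port: a dark steel upright tube fixed to the side of the green lathe, open at the top, bore 64 mm across, outside 74 mm, floor 6 mm above the bench, rim 94 mm above the floor (100 mm above the bench). The axes are those of the lathe: x along the lathe towards its wooden blank and tailstock, y from the port towards the lathe's housing, z up.
- flap_bar (a point): Centre of the black bar handle on top of the green belt flap (plate 200 x 165 x 8 mm, 0.25 to 0.5 kg). The round bar is 12 mm thick, 110 mm long between two posts, parallel to the hinge (its x axis), its centre line 41 mm above the plate and 175 mm above the bench when shut. It swings with the flap. Its y axis lies in the flap plane, pointing towards the hinge; z is the flap's upper normal.
- flap_hinge (a point): Point on the horizontal hinge line, midway along the flap, 130 mm above the bench, fixed to the lathe: x along the hinge line, y horizontal from the free edge side to the hinge side, z up. In this frame the bar centre lies at y = -(125 cos a - 45 sin a), z = 125 sin a + 45 cos a mm for a flap angle a.
- flap (a joint): Angle of the belt flap, rad: 0 shut (level), growing as the free edge rises, stop at 1.35. Nearly free hinge: it falls shut when let go. A narrow yellow index strip at the dial end of the flap shows this angle on the dial.
- pointer (a joint): Angle at which the red pointer on the white round dial is set, rad, about the same hinge line and with the same zero and direction as the flap angle: between 0.45 and 0.95. It is stiff; not to be moved. The flap is at the mark when the two angles are equal.
- pointer_tip (a point): Outer end of the red pointer, 125 mm from the hinge line, 118 mm along the lathe's x from flap_hinge. Its y axis points from the tip to the hinge line.
- lathe: The green mini lathe, fixed to the bench, origin under the centre of its belt housing (200 x 170 mm, 125 mm high, x along the lathe). The flap covers the housing; the white dial (190 mm across, centred on the hinge line, top 225 mm above the bench) is at its +x end, beyond it chuck, wooden blank, bed and tailstock (to 350 mm from the origin, below 125 mm high).
- bowl: Bystander: light wooden bowl, 120 mm across, 50 mm high, origin under its centre.
- glue: Bystander: upright closed bottle, 60 mm across, 150 mm high, origin under its centre.
- gouge: Bystander: turning gouge lying flat, 250 mm long along its x axis, 24 mm thick, origin at the joint of handle and steel.
Mind the look-alikes: they are no part of the job. What is shaped like the part that bears brush_grip but purple or turquoise is not meant.

How it is judged:
By the outcome, as a careful person would: the job done as asked, in the order asked, and still so for the second after the job is handed in, while the arm keeps its last pose, push and grip.
It also fails if it takes over 54 s, if anything falls off the work surface, if the arm or the gripper's body presses on something with over 40 N, if the wrist force passes 120 N, or if a joint passes its speed limit or range.

## Working session

There is one attempt and no reset: what is moved stays moved. The work goes in short steps, each a Python script; the robot and the scene stay as the last script left them, time stands still between calls to the robot, and variables do not carry over. Pictures are saved under pics/ and viewed, about 8 in all and at most 12, crops included, and the job is handed in when it is done.

```bash
mkdir -p pics
cat > h.py <<'E'
import numpy as np, cv2
from workcell import r, command_gripper, optics
def cam(n):
    m=optics.camera_model(n); return [np.array(m[k],float) for k in("K","R","t")]+[float(m["k1"])]
def rays(n,uv):
    K,R,t,k1=cam(n); uv=np.atleast_2d(np.array(uv,float))
    d=(uv-K[:2,2])/[K[0,0],K[1,1]]; s=d.copy()
    for _ in range(20): s=d/(1+k1*(s**2).sum(1,keepdims=True))
    s=np.c_[s,np.ones(len(s))]
    return -R.T@t, s@R      # origin, world directions (depth scaled)
def onz(n,uv,z):
    o,d=rays(n,uv); return o+d*((z-o[2])/d[:,2])[:,None]
def withdepth(n,uv,dep):
    o,d=rays(n,uv); uv=np.atleast_2d(np.round(uv).astype(int)); return o+d*dep[uv[:,1],uv[:,0]][:,None]
def proj(n,X):
    K,R,t,k1=cam(n); c=np.atleast_2d(X)@R.T+t; s=c[:,:2]/c[:,2:]; s=s*(1+k1*(s**2).sum(1,keepdims=True))
    return s*[K[0,0],K[1,1]]+K[:2,2]
def cloud(n,dep):
    h,w=dep.shape; u,v=np.meshgrid(np.arange(w),np.arange(h)); o,d=rays(n,np.c_[u.ravel(),v.ravel()])
    X=o+d*dep.ravel()[:,None]; X[dep.ravel()==0]=np.nan; return X.reshape(h,w,3)
E
python3 - <<'E'
from h import *
for n in("scene","top"):
    p,d=optics.get_image(n); np.savez(f"{n}0.npz",p=p,d=d); cv2.imwrite(f"pics/{n}0.png",cv2.resize(p[:,:,::-1],(800,600),interpolation=cv2.INTER_CUBIC))
    K,R,t,k=cam(n); print(n,K[0,0],k,-R.T@t, R[2],(d==0).mean())
E
```

```text
scene 465.6465071100667 0.002152443367057952 [1.13823852 0.28021215 1.1945684 ] [-0.44955844 -0.28501793 -0.84655891] 0.0038435374149659862
top 446.082375283676 -0.12236492705259687 [ 0.43475877 -0.07032665  1.20974   ] [ 0.14221175  0.00551088 -0.98982092] 0.003826530612244898
```

View pics/scene0.png

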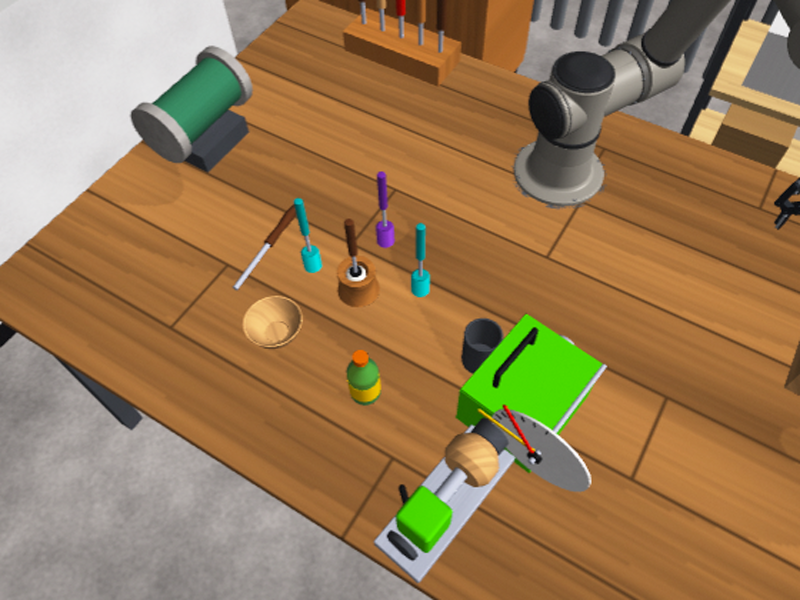

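View pics/top0.png

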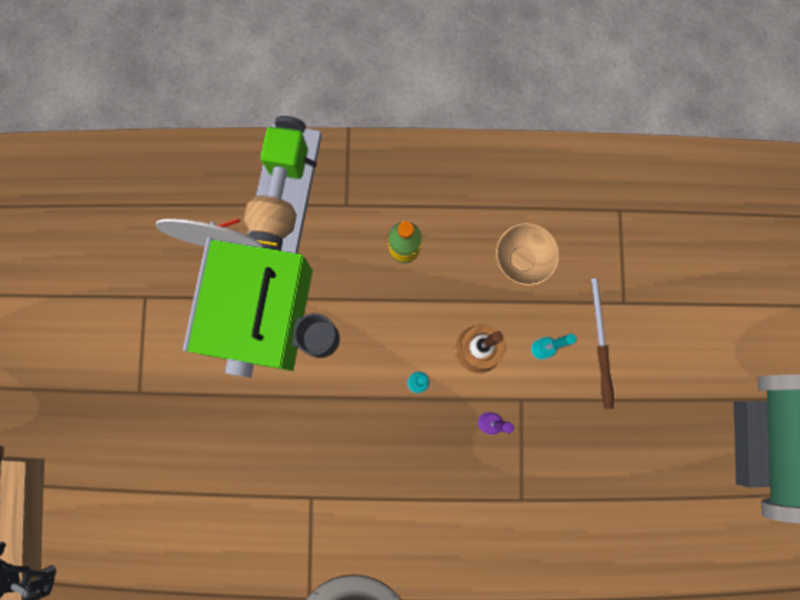

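Two pictures so far. In scene (800x600), the brown brush handle is at (351,237) in the stand at (357,282), the port at (482,345), the bar at (515,358) and the red pointer at (505,407)-(533,455). In top, the stand is at (481,347), the brush handle at (494,339), the port at (318,335) and the bar at (264,303). Next I measure with depth and rays.

```bash
cat > m.py <<'E'
from h import *
D={n:np.load(f"{n}0.npz") for n in("scene","top")}
C={n:cloud(n,D[n]["d"]) for n in D}
def box(n,x0,y0,x1,y1):
    s=1/1.42857; m=np.zeros((420,560),bool); m[int(y0*s):int(y1*s),int(x0*s):int(x1*s)]=1; return m
def circ(P):
    A=np.c_[2*P[:,:2],np.ones(len(P))]; s=np.linalg.lstsq(A,(P[:,:2]**2).sum(1),rcond=None)[0]; return s[:2],np.sqrt(s[2]+s[0]**2+s[1]**2)
hsv={n:cv2.cvtColor(D[n]["p"],cv2.COLOR_RGB2HSV) for n in D}
for n,bs,bp,bb,br in(("scene",(325,210,390,310),(455,310,510,375),(490,320,545,390),(495,400,545,465)),("top",(450,315,515,375),(292,308,345,362),(245,262,280,345),(205,210,245,235))):
    X=C[n];Z=X[...,2];h,s,v=[hsv[n][...,i].astype(int) for i in range(3)]
    print(n,"bench z",np.nanmedian(Z[box(n,*( (560,250,600,290) if n=="scene" else (350,420,450,480)))]))
    m=box(n,*bs); q=X[m&(Z>.12)]; 
    for lo in(.13,.15,.17,.19,.21): 
        a=q[(q[:,2]>lo)&(q[:,2]<lo+.02)]; print(" handle",lo,len(a),a.mean(0).round(4) if len(a) else '')
    print(" handle zmax",q[:,2].max() if len(q) else 0)
    rim=X[m&(Z>.062)&(Z<.074)&(h<25)&(s>90)&(v>60)]; c,R=circ(rim); print(" stand rim pts",len(rim),"fit",c,R,"z",np.median(rim[:,2]))
    rim=X[box(n,*bp)&(Z>.092)&(Z<.108)&(s<90)&(v<110)]; c,R=circ(rim); print(" port rim",len(rim),c,R,np.median(rim[:,2]))
    bm=box(n,*bb)&(v<70); b=X[bm&(Z>.16)&(Z<.19)]; c=b.mean(0); w=np.linalg.svd(b-c)[2][0]; t=(b-c)@w; print(" bar",len(b),c,"dir",w,"mid",c+w*(t.max()+t.min())/2,"len",np.ptp(t))
    g=X[(h>40)&(h<75)&(s>150)&(v>120)&(Z>.12)&(Z<.145)&box(n,*((450,300,620,420) if n=="scene" else (170,225,320,380)))]; 
    rect=cv2.minAreaRect((g[:,:2]*1000).astype(np.float32)); print(" flap plate",len(g),rect,np.median(g[:,2]))
    rd=((h<8)|(h>172))&(s>170)&(v>120)&box(n,*br); P=X[rd]; print(" red",len(P)); vv,uu=np.nonzero(rd); print(np.c_[uu,vv,P.round(4)][::max(1,len(P)//12)])
    bm=box(n,*bs)&(v<90)
E
python3 m.py
```

```text
scene bench z 0.00045189954719937475
 handle 0.13 21 [ 0.5344 -0.2234  0.1412]
 handle 0.15 31 [ 0.5348 -0.2221  0.1612]
 handle 0.17 27 [ 0.5347 -0.2223  0.1809]
 handle 0.19 29 [ 0.5344 -0.2225  0.1999]
 handle 0.21 36 [ 0.5348 -0.2224  0.221 ]
 handle zmax 0.23532836455563377
 stand rim pts 304 fit [ 0.52889797 -0.22559447] 0.03339737732401914 z 0.0694244475913326
 port rim 164 [0.54486501 0.07414751] 0.033943754128786544 0.09895510118232242
 bar 195 [0.5926362  0.15298393 0.17965311] dir [ 0.98689702 -0.15949335 -0.02441595] mid [0.58925858 0.15352979 0.17973668] len 0.11893002613052986
 flap plate 3925 ((593.1646728515625, 191.46243286132812), (163.81692504882812, 201.74203491210938), 80.89305877685547) 0.13413808323691434
 red 87
[[3.530e+02 2.840e+02 7.110e-01 1.856e-01 2.297e-01]
 [3.560e+02 2.870e+02 7.102e-01 1.937e-01 2.210e-01]
 [3.560e+02 2.900e+02 7.141e-01 1.964e-01 2.151e-01]
 [3.590e+02 2.920e+02 7.134e-01 2.040e-01 2.114e-01]
 [3.590e+02 2.950e+02 7.156e-01 2.064e-01 2.015e-01]
 [3.620e+02 2.970e+02 7.149e-01 2.141e-01 1.979e-01]
 [3.620e+02 3.000e+02 7.172e-01 2.16
[... 1143 characters left out ...]
  0.7161   0.198    0.2145]
 [164.     154.       0.7135   0.1908   0.2236]
 [166.     154.       0.7112   0.184    0.2319]
 [159.     155.       0.7183   0.2095   0.1978]
 [161.     155.       0.7152   0.2016   0.2091]
 [163.     155.       0.7135   0.1953   0.2151]
 [165.     155.       0.7128   0.1899   0.2176]
 [156.     156.       0.7188   0.2196   0.1872]
 [158.     156.       0.717    0.2129   0.1936]
 [160.     156.       0.7152   0.2063   0.2003]
 [162.     156.       0.7139   0.2002   0.205 ]
 [154.     157.       0.7204   0.2286   0.1724]
 [156.     157.       0.7175   0.2207   0.1828]
 [158.     157.       0.7166   0.2149   0.1862]
 [160.     157.       0.7168   0.2101   0.1857]]
```

```bash
cat > m2.py <<'E'
from h import *
from scipy.spatial.transform import Rotation as Ro
D={n:np.load(f"{n}0.npz") for n in("scene","top")}
hsv={n:cv2.cvtColor(D[n]["p"],cv2.COLOR_RGB2HSV).astype(int) for n in D}
xd=np.array([.9873,-.159,0]);xd/=np.linalg.norm(xd); yd=np.array([-xd[1],xd[0],0]); zd=np.array([0,0,1.])
bar=np.array([.588,.152,.175]); H=bar+.125*yd-.045*zd
def strip(n,P,D,lo,hi,box,xoff):   # colour strip -> points in the (y,z) plane of the dial
    h,s,v=cv2.cvtColor(P,cv2.COLOR_RGB2HSV).astype(int).transpose(2,0,1)
    m=((h>=lo)&(h<=hi) if lo<hi else (h>=lo)|(h<=hi))&(s>150)&(v>110); k=np.zeros_like(m); x0,y0,x1,y1=[int(a/1.42857) for a in box]; k[y0:y1,x0:x1]=1
    b,a=np.nonzero(m&k); o,d=rays(n,np.c_[a,b]); p=H+xoff*xd; t=((p-o)@xd)/(d@xd); Q=o+d*t[:,None]-p; return np.c_[Q@yd,Q@zd]
def ang(Q):
    c=Q.mean(0); w=np.linalg.svd(Q-c)[2][0]; w*=-np.sign(w[0]) ; t=(Q-c)@w; return np.arctan2(w[1],-w[0]), len(Q), np.hypot(*Q.T).max(), w[0]*c[1]-w[1]*c[0], np.arctan2(c[1],-c[0])
if __name__=="__main__":
    print("hinge",H,xd,yd)
    for n,bx in(("scene",(495,400,545,465)),("top",(205,210,245,235))):
        print(n,"red angle/n/rmax/offset/radial",ang(strip(n,D[n]["p"],None,172,8,bx,.118)))
    Q=strip("scene",D["scene"]["p"],None,20,32,(470,400,532,460),.108); print("yellow",ang(Q))
    for n in D:
        X=cloud(n,D[n]["d"]); h,s,v=hsv[n].transpose(2,0,1)
        for nm,lo,hi in(("turq",85,97),("purp",125,150)):
            k,l,st,c=cv2.connectedComponentsWithStats((((h>=lo)&(h<=hi)&(s>120)&(v>60)).astype(np.uint8)))
            for i in range(1,k):
                if st[i,4]>60: q=X[l==i]; print(n,nm,st[i],"max z",np.nanmax(q[:,2]).round(3),"top at",np.nanmedian(q[q[:,2]>np.nanmax(q[:,2])-.02],0).round(3),"foot",np.nanmedian(q[q[:,2]<np.nanmin(q[:,2])+.03],0).round(3))
    X=cloud("top",D["top"]["d"]); print("bottle top",X[int(229/1.4286),int(405/1.4286)],"bowl",X[int(254/1.4286),int(527/1.4286)],"gouge",X[int(345/1.4286),int(602/1.4286)])
    down=lambda yaw:Ro.from_euler('z',yaw)*Ro.from_euler('x',np.pi)   # tool y at -(yaw dir)
    print("start rot",Ro.from_quat(r.read_state()["eef_rot"]).as_matrix().round(3).tolist(),r.read_state()["time_s"])
    for p in([.529,-.227,.205],[.529,-.227,.33],[.5445,.0727,.31],[.588,.152,.2],[.6,.233,.262]):
        for yaw in np.radians([-99,-60,-9,0,30,60,81,90,130,171,180]):
            q=r.solve_ik(p,down(yaw).as_quat()); print(p,round(np.degrees(yaw)),None if q is None else np.round(q,2))
E
python3 m2.py
```

```text
hinge [0.60787458 0.27540989 0.13      ] [ 0.98727912 -0.15899664  0.        ] [0.15899664 0.98727912 0.        ]
scene red angle/n/rmax/offset/radial (np.float64(0.9315304613974381), 89, np.float64(0.12632265240520651), np.float64(-0.0047485706807754435), np.float64(0.9974173424394549))
top red angle/n/rmax/offset/radial (np.float64(0.961673099906605), 41, np.float64(0.12910703118638892), np.float64(0.002826981185138286), np.float64(0.9294656666652488))
yellow (np.float64(0.011727823726557842), 87, np.float64(0.11897776443015472), np.float64(-0.0013608782145530193), np.float64(0.030786650125042767))
scene turq [206 139  11  26 146] max z 0.224 top at [ 0.533 -0.342  0.217] foot [ 0.534 -0.34   0.137]
scene turq [291 156   7  27 139] max z 0.224 top at [ 0.467 -0.108  0.218] foot [ 0.322 -0.205  0.004]
scene turq [211 172  14  19 197] max z 0.074 top at [ 0.533 -0.341  0.06 ] foot [ 0.541 -0.333  0.021]
scene turq [288 189  13  19 209] max z 0.066 top at [ 0.469 -0.107  0.058] foot [ 0.477 -0.103  0.019]
scene purp [264 120   7  27 143] max z 0.222 top at [ 0.395 -0.241  0.216] foot 
[... 3412 characters left out ...]
  1.34  0.    1.29 -1.44]
[0.6, 0.233, 0.262] -99 [ 0.25  0.55  1.11  0.    1.48 -2.73]
[0.6, 0.233, 0.262] -60 [ 0.25  0.55  1.11 -0.    1.48  2.87]
[0.6, 0.233, 0.262] -9 [ 0.25  0.55  1.11 -0.    1.48  1.98]
[0.6, 0.233, 0.262] 0 [ 0.25  0.55  1.11 -0.    1.48  1.82]
[0.6, 0.233, 0.262] 30 [ 0.25  0.55  1.11 -0.    1.48  1.3 ]
[0.6, 0.233, 0.262] 60 [ 0.25  0.55  1.11 -0.    1.48  0.78]
[0.6, 0.233, 0.262] 81 [ 0.25  0.55  1.11 -0.    1.48  0.41]
[0.6, 0.233, 0.262] 90 [ 0.25  0.55  1.11 -0.    1.48  0.25]
[0.6, 0.233, 0.262] 130 [ 0.25  0.55  1.11  0.    1.48 -0.45]
[0.6, 0.233, 0.262] 171 [ 0.25  0.55  1.11  0.    1.48 -1.16]
[0.6, 0.233, 0.262] 180 [ 0.25  0.55  1.11  0.    1.48 -1.32]
```

Everything agrees with the given sizes: stand at (0.529,-0.227), port at (0.5445,0.0727), pointer about 0.94 rad. Next is grasping the brush and lifting it.

```bash
cat >> h.py <<'E'
from scipy.spatial.transform import Rotation as Ro
down=lambda deg:(Ro.from_euler('z',deg,degrees=True)*Ro.from_euler('x',np.pi)).as_quat()
def st(msg=""):
    s=r.read_state(); print(msg,"t",round(s["time_s"],2),"pos",np.round(s["eef_pos"],4),"F",np.round(s["contact_force"],1),"w",round(s["grip_width"],4))
def snap(n,name,box=None,k=1.42857):
    p,d=optics.get_image(n); np.savez(name+".npz",p=p,d=d); q=p
    if box: x0,y0,x1,y1=box; q=p[y0:y1,x0:x1]
    cv2.imwrite(f"pics/{name}.png",cv2.resize(q[:,:,::-1],None,fx=k,fy=k,interpolation=cv2.INTER_CUBIC)); return p,d
E
python3 - <<'E'
from h import *
q=down(90)
r.reach([.5295,-.227,.33],q); st()
command_gripper(.05,60); 
r.move_straight([.5295,-.227,.203],speed=.15); st("down")
command_gripper(.0,60); st("grip")
r.move_straight([.5295,-.227,.333],speed=.15); st("up")
snap("scene","s1",(200,60,360,240),3.3)
E
```

```text
t 2.97 pos [ 0.5298 -0.2262  0.33  ] F [ 0.2  0.5 -0.1] w 0.0852
down t 4.41 pos [ 0.53   -0.2273  0.204 ] F [ 1.1 -0.1 -0.2] w 0.0499
grip t 4.81 pos [ 0.5299 -0.2272  0.2039] F [-0.1  0.   5.5] w 0.0159
up t 5.83 pos [ 0.5291 -0.2268  0.3317] F [ 0.4  0.8 -1.8] w 0.0163
```

View pics/s1.png

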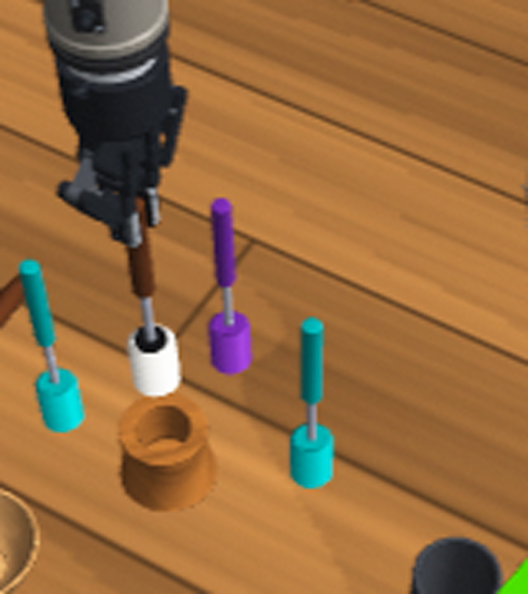

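The picture shows the brush upright in the fingers (crop: handle (140,250), head (153,362)), clear above the stand. Next are the strokes in the port.

Run:
```python
from h import *
P=np.array([.5445,.0727]); S=np.array([.5295,-.227])
r.move_straight([*P,.333],speed=.22); r.hold(.2); st("over port")
r.move_straight([*P,.235],speed=.15); 
for i in range(2):
    print(r.move_straight([*P,.188],speed=.05,max_force=10)); st("floor")
    r.move_straight([*P,.29 if i==0 else .333],speed=.15); st("up")
    if i==0: r.move_straight([*P,.235],speed=.15)
snap("scene","s2",(270,120,450,280),3.3)
r.move_straight([*S,.333],speed=.22); r.hold(.3); st("over stand")
```

```text
over port t 7.59 pos [0.5446 0.0719 0.333 ] F [ 0.1 -0.6 -1.6] w 0.0161
True
floor t 9.12 pos [0.5443 0.0728 0.197 ] F [-0.4 -0.1  3.2] w 0.0163
up t 9.88 pos [0.544  0.0727 0.2888] F [-0.9  0.2 -1.6] w 0.0163
True
floor t 11.12 pos [0.5444 0.0727 0.197 ] F [-0.3  0.6  4.6] w 0.0167
up t 12.18 pos [0.5441 0.0727 0.3318] F [-0.2 -0.2 -0.9] w 0.0164
over stand t 14.05 pos [ 0.5296 -0.2265  0.3331] F [ 0.3 -1.6 -2.1] w 0.0163
```

View pics/s2.png

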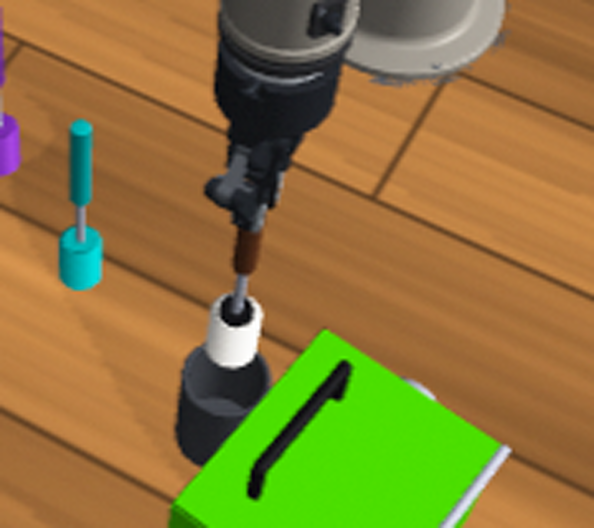

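Picture 4 shows the brush still upright above the port (head at crop (233,330)). Both strokes stopped on force at TCP z = 0.197, against 0.198 expected for the floor. Next the brush goes back in the stand.

Run:
```python
from h import *
S=np.array([.5295,-.227])
r.move_straight([*S,.24],speed=.15); r.hold(.2); st()
print(r.move_straight([*S,.199],speed=.04,max_force=7)); st("floor")
command_gripper(.03); r.hold(.2); command_gripper(.06); st("open")
r.move_straight([*S,.33],speed=.15); st("up")
r.reach([.588,.152,.30],down(171)); command_gripper(.045,60); st("over bar")
snap("scene","s3",(190,100,460,340),2.4)
```

```text
t 15.02 pos [ 0.5299 -0.2272  0.2411] F [-0.2 -0.3 -1.2] w 0.0161
True
floor t 15.87 pos [ 0.5293 -0.2269  0.203 ] F [-0.9  0.8  4.1] w 0.0167
open t 16.75 pos [ 0.5288 -0.2266  0.2022] F [-0.8  0.2 -0.4] w 0.0597
up t 17.75 pos [ 0.5292 -0.2268  0.329 ] F [ 0.2 -0.2 -0.6] w 0.0597
over bar t 19.48 pos [0.5882 0.1512 0.3001] F [-0.2 -0.4 -0.7] w 0.0452
```

View pics/s3.png

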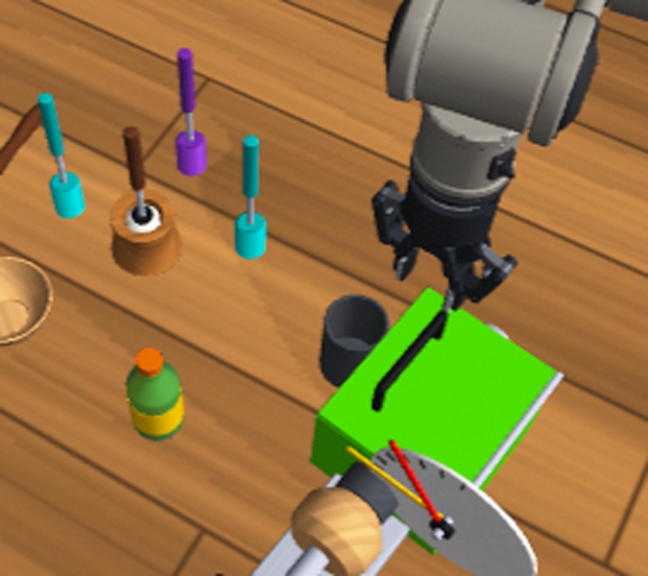

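Picture 5 shows the brush upright in its stand (crop (140,190)), the bystanders unmoved and the gripper over the bar. Now I grasp the bar and lift the flap along its arc to 0.85.

```bash
cat > lift.py <<'E'
from h import *
from m2 import H,xd,yd,zd,strip,ang
def tcp(a,dx=0): return H+dx*xd-yd*(.125*np.cos(a)-.045*np.sin(a))+zd*(.125*np.sin(a)+.045*np.cos(a)+.006)
def go(a0,a1,sp=.06):
    for a in np.linspace(a0,a1,max(2,int(abs(a1-a0)/.12)+2))[1:]: r.move_straight(tcp(a),speed=sp)
E
python3 - <<'E'
from lift import *
r.move_straight(tcp(0),speed=.12); st("at bar")
command_gripper(0,50); st("grip")
go(0,.4); st("0.4"); go(.4,.85); r.hold(.3); st("0.85")
snap("scene","s4",(290,200,450,360),3.6)
E
```

```text
at bar t 20.68 pos [0.5885 0.1521 0.1819] F [ 0.1 -0.1  0.3] w 0.0449
grip t 21.18 pos [0.589  0.1523 0.1833] F [-0.5 -0.2  8.7] w -0.0001
0.4 t 22.68 pos [0.5925 0.1794 0.2265] F [-0.2  0.3 -0.7] w 0.0004
0.85 t 24.57 pos [0.6001 0.2271 0.2596] F [-0.4 -0.1 -0.1] w 0.0003
```

View pics/s4.png

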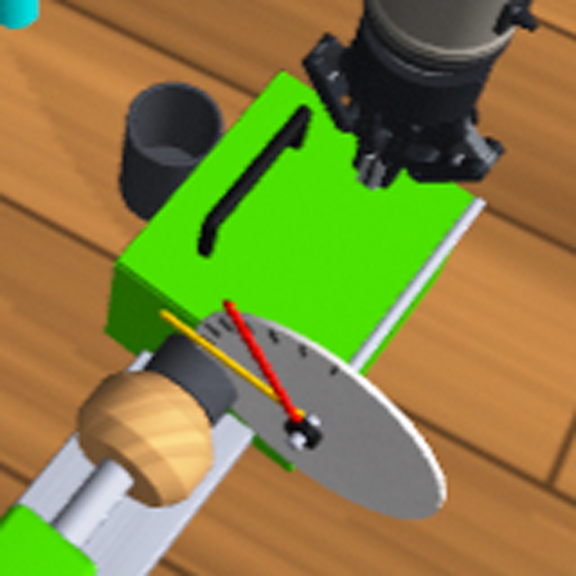

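Picture 6 shows the grasp missed: the flap is still shut (yellow at crop (165,312)-(270,385)), the bar is empty, and the fingers are closed at (375,172). The pointer is untouched. I'll check the fingertip against the projected pose and re-measure the bar.

Run:
```python
from lift import *
s=r.read_state(); p=np.array(s["eef_pos"]); Rm=Ro.from_quat(s["eef_rot"]).as_matrix(); print(Rm.round(3).tolist())
print("tip px exp",proj("scene",p+Rm[:,2]*.025), "seen ~(394,249)")
z=np.load("s4.npz"); X=cloud("scene",z["d"]); v=z["p"].max(2)
m=np.zeros((420,560),bool); m[228:272,344:378]=1; m&=(v<70)&(X[...,2]>.15)&(X[...,2]<.2); b=X[m]
L=np.c_[(b-H)@xd,(b-H)@yd,b[:,2]]; print("bar in hinge frame min/med/max",L.min(0).round(4),np.median(L,0).round(4),L.max(0).round(4))
vv,uu=np.nonzero(m); i=L[:,0].argsort(); print(np.c_[uu,vv,L.round(3)][i][::max(1,len(i)//14)])
m=np.zeros((420,560),bool); m[225:255,375:420]=1; m&=(v<110)&(X[...,2]>.2); q=X[m]; L=np.c_[(q-p)@xd,(q-p)@yd,q[:,2]-p[2]]; i=L[:,2].argsort()[:12]; print("lowest gripper pts rel TCP",L[i].round(3))
# ends of bar with scene rays on z=.175
print("bar ends on z=.175:",[((onz("scene",[[290+u/3.6,200+w/3.6]],.175)[0]-H)@np.c_[xd,yd]).round(4) for u,w in((302,112),(207,245))])
```

```text
[[-0.988, 0.157, -0.0], [0.157, 0.988, -0.0], [0.0, -0.0, -1.0]]
tip px exp [[391.21794825 253.17464405]] seen ~(394,249)
bar in hinge frame min/med/max [-0.0585 -0.1292  0.1513] [ 0.0068 -0.1234  0.1802] [ 0.0611 -0.117   0.1852]
[[ 3.74e+02  2.29e+02 -5.90e-02 -1.27e-01  1.81e-01]
 [ 3.73e+02  2.32e+02 -4.90e-02 -1.24e-01  1.82e-01]
 [ 3.73e+02  2.36e+02 -4.20e-02 -1.18e-01  1.79e-01]
 [ 3.69e+02  2.36e+02 -3.30e-02 -1.25e-01  1.83e-01]
 [ 3.66e+02  2.39e+02 -2.30e-02 -1.26e-01  1.80e-01]
 [ 3.66e+02  2.43e+02 -1.30e-02 -1.19e-01  1.82e-01]
 [ 3.63e+02  2.45e+02 -3.00e-03 -1.22e-01  1.83e-01]
 [ 3.59e+02  2.47e+02  7.00e-03 -1.26e-01  1.81e-01]
 [ 3.58e+02  2.50e+02  1.60e-02 -1.23e-01  1.83e-01]
 [ 3.56e+02  2.53e+02  2.50e-02 -1.22e-01  1.82e-01]
 [ 3.54e+02  2.57e+02  3.40e-02 -1.21e-01  1.76e-01]
 [ 3.50e+02  2.58e+02  4.50e-02 -1.26e-01  1.81e-01]
 [ 3.50e+02  2.62e+02  5.40e-02 -1.19e-01  1.81e-01]
 [ 3.48e+02  2.67e+02  5.70e-02 -1.20e-01  1.58e-01]]
lowest gripper pts rel TCP [[ 0.01  -0.003  0.002]
 [ 0.01   0.002  0.003]
 [ 0.005 -0.011  0.004]
 [ 0.011 -0.     0.007]
 [ 0.006  0.01   0.007]
 [ 0.01  -0.003  0.007]
 [ 0.006 -0.009  0.007]
 [ 0.01   0.002  0.007]
 [ 0.008  0.008  0.007]
 [ 0.011  0.005  0.008]
 [ 0.009 -0.004  0.008]
 [ 0.01  -0.001  0.008]]
bar ends on z=.175: [array([-0.0568, -0.1249]), array([ 0.068 , -0.1156])]
```

Run:
```python
from lift import *
T=tcp(0)
r.move_straight([T[0],T[1],.25],speed=.2); command_gripper(.045,30)
r.move_straight(T-[0,0,.006],speed=.12); st("at bar")
snap("scene","s5a",(310,170,410,290),4.8)
for w in(.025,.017,.013): command_gripper(w,30); st(f"w{w}")
snap("scene","s5b",(310,170,410,290),4.8)
a,b=[cv2.imread(f"pics/s5{k}.png") for k in "ab"]; c=np.hstack([a[:,:400],b[:,:400]]); cv2.imwrite("pics/s5.png",c)
```

```text
at bar t 26.43 pos [0.5885 0.152  0.1757] F [ 0.3 -0.2  0. ] w 0.0447
w0.025 t 26.82 pos [0.5881 0.152  0.1754] F [-0.5 -0.1 -0.3] w 0.0253
w0.017 t 27.07 pos [0.588 0.152 0.175] F [-0.5 -0.4  0.2] w 0.017
w0.013 t 27.28 pos [0.588 0.152 0.175] F [-0.5  0.   0.5] w 0.0132
```

View pics/s5.png

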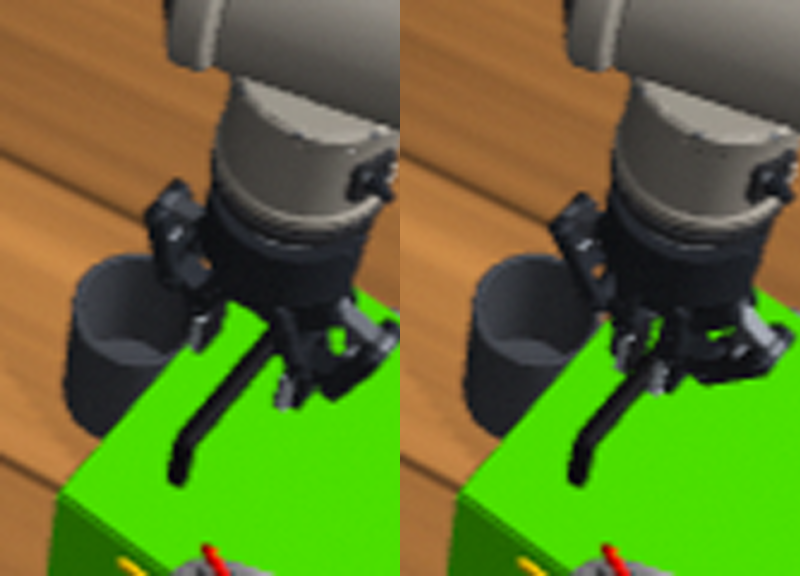

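Picture 7 shows the fingers straddling the bar properly, with tips below it on both sides. I'll close gently from here and check the width.

Run:
```python
from lift import *
for w in(.010,.006): command_gripper(w,30); st(f"w{w}")
command_gripper(0,30); r.hold(.1); st("close")
```

```text
w0.01 t 27.55 pos [0.5881 0.1523 0.1751] F [-0.2  1.9  0.9] w 0.0109
w0.006 t 27.77 pos [0.5881 0.1523 0.1751] F [0.5 3.2 1.5] w 0.0104
close t 28.08 pos [0.5881 0.1523 0.1751] F [0.2 3.6 0.5] w 0.0106
```

```bash
sed -i 's/+\.006)$/+0.0)/' lift.py; grep -n "def tcp" lift.py
python3 - <<'E'
from lift import *
def chk(n,xo,bx=(450,330,570,465)):
    p,_=optics.get_image(n); return ang(strip(n,p,None,20,32,bx,xo))
a=0
for b in(.15,.3,.45,.6,.75,.85):
    go(a,b); a=b; s=r.read_state(); st(str(b))
    if s["grip_width"]<.008: print("LOST"); break
r.hold(.3)
print("yellow",chk("scene",.108))
snap("scene","s6",(290,190,450,350),3.6)
E
```

```text
3:def tcp(a,dx=0): return H+dx*xd-yd*(.125*np.cos(a)-.045*np.sin(a))+zd*(.125*np.sin(a)+.045*np.cos(a)+0.0)
0.15 t 28.72 pos [0.5893 0.16   0.1935] F [ 0.7  1.8 -4.4] w 0.0101
0.3 t 29.35 pos [0.5909 0.1703 0.2105] F [-1.  -4.4  0.1] w 0.0103
0.45 t 29.98 pos [0.5929 0.1825 0.2257] F [-3.5 -7.4  3.9] w 0.0101
0.6 t 30.62 pos [0.5953 0.1974 0.2397] F [-5.  -7.9  8.9] w 0.0097
0.75 t 31.25 pos [0.598  0.2142 0.2511] F [-7.4 -7.8 14.1] w 0.0088
0.85 t 31.62 pos [0.6    0.2267 0.2576] F [-7.6 -7.2 17.2] w 0.0085
yellow (np.float64(-1.0646173079097367), 80, np.float64(0.31451104576588357), np.float64(-0.06804233677575008), np.float64(0.7213705839900166))
```

View pics/s6.png

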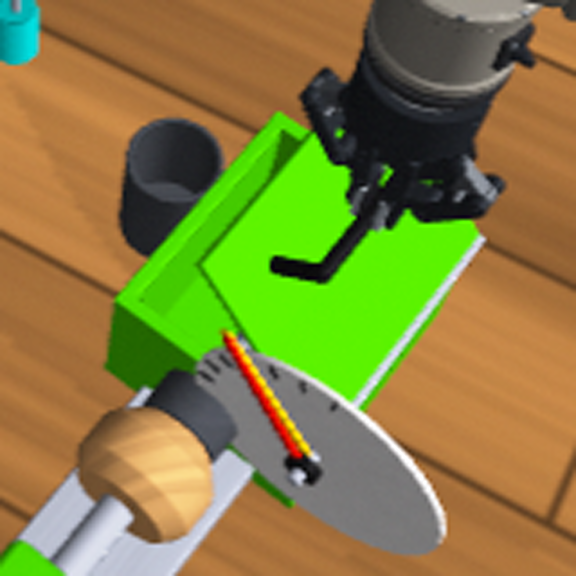

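Picture 8 shows the flap lifted and the yellow strip nearly on the red pointer (both run from crop (230,335) to (300,460)). I'll measure the flap angle by a plane fit to the plate, and the strip angles, from the saved data.

```bash
cat > fa.py <<'E'
from lift import *
def plate(n,p,d,box):
    X=cloud(n,d); h,s,v=cv2.cvtColor(p,cv2.COLOR_RGB2HSV).astype(int).transpose(2,0,1)
    m=(h>40)&(h<75)&(s>180)&(v>190); k=np.zeros_like(m); x0,y0,x1,y1=box; k[y0:y1,x0:x1]=1; m=cv2.erode((m&k).astype(np.uint8),np.ones((5,5)))>0
    b=X[m]; L=np.c_[(b-H)@xd,(b-H)@yd,b[:,2]-H[2]]; L=L[(abs(L[:,0])<.1)&(L[:,1]<0)&(L[:,1]>-.17)]
    for _ in range(6):
        c=np.median(L,0) if _==0 else L.mean(0); w=np.linalg.svd(L-L.mean(0))[2][2]; w*=np.sign(w[2]); e=(L-L.mean(0))@w; K=abs(e)<max(.003,2*e.std()); L=L[K]
    c=L.mean(0); return dict(a=np.arctan2(w[1],w[2]).round(4),nx=w[0].round(4),n=len(L),rms=(e.std()*1e3).round(2),d_mm=(-(c@w)*-1e3).round(2))
E
python3 - <<'E'
from fa import *
z0=np.load("scene0.npz"); t0=np.load("top0.npz"); z=np.load("s6.npz")
print("shut scene",plate("scene",z0["p"],z0["d"],(310,215,430,300))); print("shut top",plate("top",t0["p"],t0["d"],(120,160,225,265)))
print("now scene",plate("scene",z["p"],z["d"],(330,215,430,310)))
p=z["p"]; bx=(495,395,545,462)
print("red",ang(strip("scene",p,None,172,8,bx,.118)))
for xo in(.1,.108,.114): print("yel",xo,ang(strip("scene",p,None,20,32,bx,xo)))
t,d=snap("top","t6",(90,120,230,280),3.6); print("now top",plate("top",t,d,(100,130,225,265)))
bx=(200,205,250,240)
print("red",ang(strip("top",t,None,172,8,bx,.118))); print("yel",ang(strip("top",t,None,20,32,bx,.108))); st()
E
```

```text
shut scene {'a': np.float64(-0.0023), 'nx': np.float64(-0.0016), 'n': 2442, 'rms': np.float64(1.57), 'd_mm': np.float64(4.4)}
shut top {'a': np.float64(0.003), 'nx': np.float64(-0.0005), 'n': 3173, 'rms': np.float64(1.54), 'd_mm': np.float64(3.07)}
now scene {'a': np.float64(-1.0985), 'nx': np.float64(-0.7349), 'n': 2027, 'rms': np.float64(27.83), 'd_mm': np.float64(34.41)}
red (np.float64(0.9116588740714588), 81, np.float64(0.12632265240520651), np.float64(-0.005209767386025983), np.float64(0.9914859761646861))
yel 0.1 (np.float64(0.8612099700726946), 57, np.float64(0.10691161730719546), np.float64(0.013002365544067477), np.float64(0.5506359028111046))
yel 0.108 (np.float64(0.8612099700726943), 57, np.float64(0.11810868340969546), np.float64(-0.0016440088861455898), np.float64(0.8916870133482735))
yel 0.114 (np.float64(0.8612099700726946), 57, np.float64(0.12773632300772605), np.float64(-0.0126287897088053), np.float64(1.0560701926140295))
now top {'a': np.float64(-1.4432), 'nx': np.float64(-0.0067), 'n': 1403, 'rms': np.float64(12.83), 'd_mm': np.float64(98.88)}
red (np.float64(0.961673099906605), 41, np.float64(0.12910703118638892), np.float64(0.002826981185138286), np.float64(0.9294656666652488))
yel (np.float64(0.9007786738998842), 24, np.float64(0.13318226932356778), np.float64(0.0019839560984500904), np.float64(0.8830073029153243))
 t 32.08 pos [0.6    0.2265 0.2576] F [-7.4 -6.8 17.6] w 0.0082
```

View pics/t6.png

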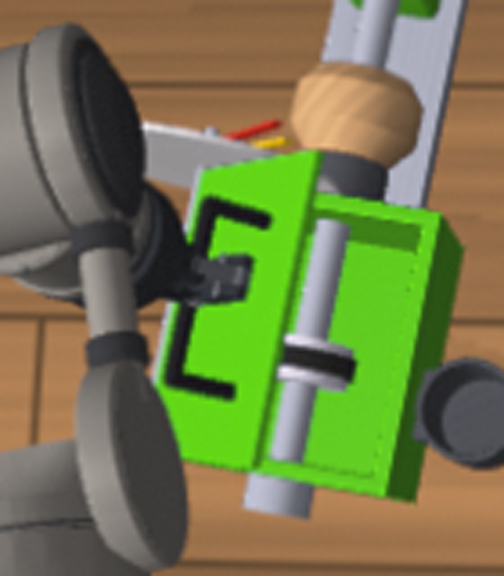

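Picture 9 (top view) shows the bar in the fingers at (225,275), the red tip at (278,124) and the yellow end at (283,142), with the yellow still a little lower. The flap is slightly short of the mark. I'll work out the numbers from the saved images, with no robot time used.

```bash
cat > tri.py <<'E'
from fa import *
def pix(p,lo,hi,box):
    h,s,v=cv2.cvtColor(p,cv2.COLOR_RGB2HSV).astype(int).transpose(2,0,1); m=((h>=lo)&(h<=hi) if lo<hi else (h>=lo)|(h<=hi))&(s>150)&(v>110)
    k=np.zeros_like(m); x0,y0,x1,y1=[int(a/1.42857) for a in box]; k[y0:y1,x0:x1]=1; b,a=np.nonzero(m&k); return np.c_[a,b]
def plane(n,uv):
    o,d=rays(n,uv); w=np.linalg.svd(d/np.linalg.norm(d,axis=1)[:,None])[2][2]; return w,w@o
def line(ps,pt,lo,hi,bs,bt):
    (a,ca),(b,cb)=plane("scene",pix(ps,lo,hi,bs)),plane("top",pix(pt,lo,hi,bt)); w=np.cross(a,b); w/=np.linalg.norm(w); w*=np.sign(w[2])
    q=np.linalg.solve([a,b,zd],[ca,cb,H[2]]); return dict(angle=np.arctan2(w[2],-w@yd).round(3),tiltx=(w@xd).round(3),at_hinge_z=np.round([(q-H)@xd,(q-H)@yd],4))
def fit(n,p,d,box,a0):
    X=cloud(n,d); h,s,v=cv2.cvtColor(p,cv2.COLOR_RGB2HSV).astype(int).transpose(2,0,1); m=(h>40)&(h<75)&(s>150)&(v>120); x0,y0,x1,y1=box; k=np.zeros_like(m);k[y0:y1,x0:x1]=1
    b=X[m&k]; Y=(b-H)@yd; Z=b[:,2]-H[2]; x=(b-H)@xd; a=a0
    for tol in(.015,.01,.006,.005):
        e=Y*np.sin(a)+Z*np.cos(a)-.004; t=-Y*np.cos(a)+Z*np.sin(a); K=(abs(e)<tol)&(abs(x)<.095)&(t>.02)&(t<.16); A=np.c_[t[K],np.ones(K.sum())]; a+=np.linalg.lstsq(A,e[K],rcond=None)[0][0]
    return a.round(4),K.sum(),np.round(e[K].mean()*1e3,2)
SB=(495,395,545,462);TB=(200,205,250,240)
E
python3 - <<'E'
from tri import *
z0,t0,z,t=[np.load(f+".npz") for f in("scene0","top0","s6","t6")]
print("red0",line(z0["p"],t0["p"],172,8,SB,(205,210,245,235))); print("red now",line(z["p"],t["p"],172,8,SB,TB)); print("yel now",line(z["p"],t["p"],20,32,SB,TB))
for a0 in(.8,.9): print("plate",fit("scene",z["p"],z["d"],(330,200,440,310),a0),fit("top",t["p"],t["d"],(100,130,225,265),a0))
q0=np.array(r.read_state()["joint_positions"])
base=Ro.from_quat(down(171))
for phi in(0,.2,.4,.6):
    R=Ro.from_rotvec(-phi*xd)*base; q=r.solve_ik(tcp(.93),R.as_quat()); print(phi,R.as_matrix()[:,2].round(2),None if q is None else np.round(q,2))
E
```

```text
red0 {'angle': np.float64(0.92), 'tiltx': np.float64(-0.002), 'at_hinge_z': array([0.1168, 0.004 ])}
red now {'angle': np.float64(0.911), 'tiltx': np.float64(0.003), 'at_hinge_z': array([0.1167, 0.0042])}
yel now {'angle': np.float64(0.791), 'tiltx': np.float64(-0.036), 'at_hinge_z': array([0.1126, 0.0136])}
plate (np.float64(0.8386), np.int64(2124), np.float64(0.92)) (np.float64(0.834), np.int64(1462), np.float64(-0.5))
plate (np.float64(0.8386), np.int64(2124), np.float64(0.92)) (np.float64(0.834), np.int64(1462), np.float64(-0.5))
0 [ 0.  0. -1.] [ 0.26  0.56  1.11  0.    1.47 -1.16]
0.2 [-0.03 -0.2  -0.98] [ 0.34  0.63  1.   -0.18  1.61 -1.07]
0.4 [-0.06 -0.38 -0.92] [ 0.41  0.72  0.88 -0.34  1.75 -1.02]
0.6 [-0.09 -0.56 -0.83] [ 0.48  0.82  0.78 -0.5   1.89 -1.01]
```

The plate fits agree at 0.837 (scene and top), and the pointer is about 0.93. I'll raise the flap further while tilting the tool with it, to unload the twist in the grip.

Run:
```python
from tri import *
base=Ro.from_quat(down(171))
for k in range(1,9):
    a=.85+.08*k/8; phi=.4*k/8
    r.move_straight(tcp(a),(Ro.from_rotvec(-phi*xd)*base).as_quat(),speed=.005)
    if k%2==0: st(f"{a:.2f}")
    if r.read_state()["grip_width"]<.005: print("LOST");break
r.hold(.3); st()
p,d=snap("scene","s7",(320,240,420,340),5); t,td=snap("top","t7")
for a0 in(.85,.95): print("plate",fit("scene",p,d,(330,200,440,310),a0),fit("top",t,td,(100,130,225,265),a0))
for n,q,b in(("scene",p,SB),("top",t,TB)): print(n,"red",ang(strip(n,q,None,172,8,b,.118)),"yel",ang(strip(n,q,None,20,32,b,.108)))
```

```text
0.87 t 32.91 pos [0.6005 0.2294 0.2586] F [-7.  -5.9 16.8] w 0.0087
0.89 t 33.74 pos [0.601  0.2317 0.2596] F [-5.1 -6.4 17.1] w 0.0076
0.91 t 34.58 pos [0.6013 0.2339 0.2605] F [-5.3 -4.7 16.5] w 0.0067
LOST
 t 35.29 pos [0.6015 0.2359 0.2566] F [0.6 0.1 0.6] w -0.0002
plate (np.float64(0.85), np.int64(0), np.float64(nan)) (np.float64(0.85), np.int64(0), np.float64(nan))
plate (np.float64(0.95), np.int64(0), np.float64(nan)) (np.float64(0.95), np.int64(0), np.float64(nan))
scene red (np.float64(0.9329475776001019), 94, np.float64(0.12632265240520651), np.float64(-0.004313007961773224), np.float64(0.9930511612878855)) yel (np.float64(0.5805395107563117), 63, np.float64(0.11418188917984427), np.float64(0.02691784557399065), np.float64(0.07903386877725262))tri.py:15: RuntimeWarning: Mean of empty slice.
  return a.round(4),K.sum(),np.round(e[K].mean()*1e3,2)
  ret = ret.dtype.type(ret / rcount)
m2.py:12: RuntimeWarning: Mean of empty slice.
  c=Q.mean(0); w=np.linalg.svd(Q-c)[2][0]; w*=-np.sign(w[0]) ; t=(Q-c)@w; return np.arctan2(w[1],-w[0]), len(Q), np.hypot(*Q.T).max(), w[0]*c[1]-w[1]*c[0], np.arctan2(c[1],-c[0])
  ret = um.true_divide(
Traceback (most recent call last):
  File "m2.py", line 12, in ang
    c=Q.mean(0); w=np.linalg.svd(Q-c)[2][0]; w*=-np.sign(w[0]) ; t=(Q-c)@w; return np.arctan2(w[1],-w[0]), len(Q), np.hypot(*Q.T).max(), w[0]*c[1]-w[1]*c[0], np.arctan2(c[1],-c[0])
                                                                                                                   ~~~~~~~~~~~~~~~~~~^^
ValueError: zero-size array to reduction operation maximum which has no identity
```

View pics/s7.png

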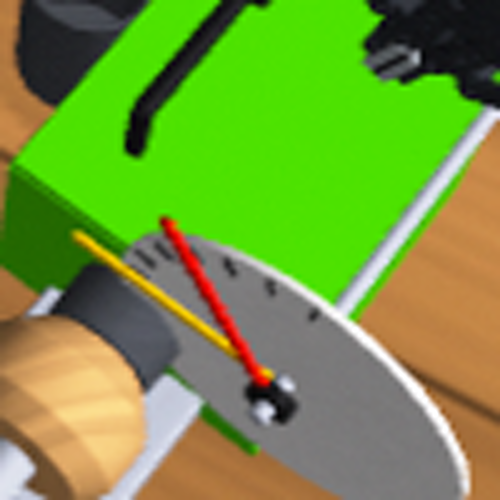

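Picture 10 shows the grasp slipped out and the flap fell shut (yellow at (75,237)-(240,355)), with the pointer still at 0.933. The bar crept toward the fingertips as it twisted in the pads. I'll regrasp deeper and turn the tool with the flap, starting tilted back 0.3 rad so nothing twists.

```bash
cat > lift2.py <<'E'
from tri import *
base=Ro.from_quat(down(171)); OFF=.3
def pose(a,ahead): 
    R=Ro.from_rotvec(-(a-OFF)*xd)*base; return tcp(a)+ahead*R.as_matrix()[:,2],R.as_quat()
def goto(a0,a1,ahead,sp=.05):
    for a in np.linspace(a0,a1,max(2,int(abs(a1-a0)/.1)+2))[1:]:
        r.move_straight(*pose(a,ahead),speed=sp)
        if r.read_state()["grip_width"]<.0075: st(f"LOST at {a}"); return False
    return True
E
python3 - <<'E'
from lift2 import *
for a in np.linspace(0,1,6):
    q=r.solve_ik(*pose(a,.004)); print(None if q is None else np.round(q,2))
p,q=pose(0,-.075)
r.move_straight(p,q,speed=.12); command_gripper(.04,30); st("above")
r.move_straight(*pose(0,.004),speed=.1); st("at bar")
command_gripper(.014,30); command_gripper(0,30); st("grip")
s=r.read_state()
if s["grip_width"]>.008:
    print(goto(0,.4,.004)); st(".4")
E
```

```text
[-0.02  0.5   1.49  0.33  1.13 -1.58]
[ 0.1   0.51  1.37  0.1   1.24 -1.35]
[ 0.22  0.56  1.23 -0.09  1.39 -1.18]
[ 0.33  0.64  1.07 -0.26  1.57 -1.07]
[ 0.43  0.75  0.9  -0.42  1.77 -1.01]
[ 0.51  0.88  0.7  -0.58  1.97 -1.02]
above t 36.91 pos [0.5844 0.1305 0.2466] F [ 0.9 -0.5 -0.1] w 0.04
at bar t 37.85 pos [0.5886 0.1531 0.1718] F [ 0.3 -0.1  0.9] w 0.0402
grip t 38.43 pos [0.5883 0.1534 0.1716] F [0.  1.1 3.2] w 0.0104
True
.4 t 40.23 pos [0.5922 0.1783 0.2158] F [ 0.4 -1.2 -0.8] w 0.0107
```

Forces are near zero and the width is steady at 10.7 mm, so I'll continue to 0.93 and measure.

Run:
```python
from lift2 import *
print(goto(.4,.93,.004)); r.hold(.3); st(".93")
p,d=snap("scene","s8",(335,260,395,330),8); t,td=snap("top","t8",(140,140,190,175),8)
print("plate",fit("scene",p,d,(330,200,440,310),.92),fit("top",t,td,(100,130,225,265),.92))
np.seterr(all="ignore")
for n,q,b in(("scene",p,SB),("top",t,TB)):
    for nm,lo,hi,x in(("red",172,8,.118),("yel",20,32,.108)):
        try: print(n,nm,np.round(ang(strip(n,q,None,lo,hi,b,x)),4))
        except Exception as e: print(n,nm,"none")
st()
a,b=cv2.imread("pics/s8.png"),cv2.imread("pics/t8.png"); c=np.zeros((560,800,3),np.uint8); b=cv2.resize(b,(320,224)); c[:,:480]=a; c[:224,480:]=b; cv2.imwrite("pics/c8.png",c)
```

```text
True
.93 t 42.83 pos [0.6012 0.2347 0.254 ] F [-2.  -2.6  4.4] w 0.0104
plate (np.float64(0.9223), np.int64(2200), np.float64(1.03)) (np.float64(0.9168), np.int64(1522), np.float64(-0.18))
scene red [ 9.303e-01  9.800e+01  1.279e-01 -4.900e-03  9.991e-01]
scene yel [ 9.211e-01  9.100e+01  1.219e-01 -1.200e-03  9.406e-01]
top red [9.411e-01 3.500e+01 1.291e-01 2.000e-04 9.394e-01]
top yel [ 9.483e-01  2.100e+01  1.337e-01 -8.000e-04  9.556e-01]
 t 42.92 pos [0.6012 0.2348 0.254 ] F [-2.4 -1.8  3.7] w 0.0108
```

View pics/c8.png

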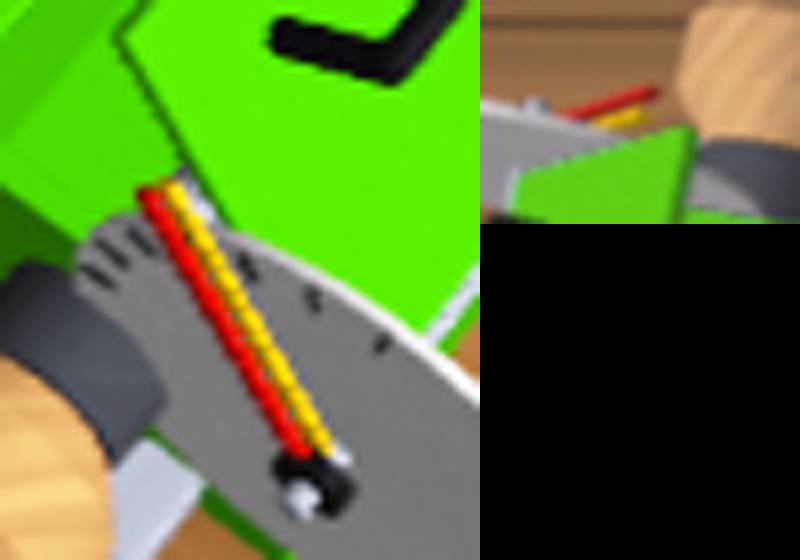

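Picture 11 shows the yellow strip parallel to the red pointer and right beside it (scene slopes both 0.596). The differences are -0.009 rad in scene and +0.007 in top, so the flap is at the mark. I'll do a last stability check and hand in.

Run:
```python
from lift2 import *
r.hold(.6); st()
p,d=optics.get_image("scene"); a=fit("scene",p,d,(330,200,440,310),.92); print("plate",a)
print(np.round(ang(strip("scene",p,None,172,8,SB,.118)),4),np.round(ang(strip("scene",p,None,20,32,SB,.108)),4))
X=cloud("scene",d); q=X[147:190,227:273]; q=q[q[...,2]>.15]; print("brush handle",q.mean(0).round(3),q[:,2].max().round(3))
if r.read_state()["grip_width"]>.0095 and abs(a[0]-.92)<.02: r.finish_job(); print("handed in")
```

```text
t 43.52 pos [0.6013 0.2348 0.254 ] F [-2.9 -2.7  6. ] w 0.0103
plate (np.float64(0.9242), np.int64(2194), np.float64(0.93))
[ 9.3410e-01  9.8000e+01  1.2790e-01 -4.8000e-03  1.0009e+00] [ 9.158e-01  9.300e+01  1.219e-01 -1.500e-03  9.389e-01]
brush handle [ 0.532 -0.223  0.198] 0.235
the job is handed in; nothing more can be done
handed in
```

The job is done and handed in at about 43.6 s, with the arm still holding the flap at the mark. One thing went wrong on the way: the bar grasp failed twice. The first close missed the bar, and the second slipped out near 0.92 rad, so the flap fell shut once before the final lift. The third grasp was deeper and turned with the flap, and it held.

- **Brush:** I took it from the stand and made two strokes in the port. Both stopped on contact with the floor, at TCP z = 0.197 m against 0.198 expected. It rose 92 mm between them, which puts the head's end about level with the rim. The brush is back upright in its stand, with its top at 0.235 m, the same as at the start.
- **Flap:** plate fits gave 0.917 (top) and 0.922 to 0.924 (scene) rad at the end. The bar is held at a steady 10 mm finger opening with about 7 N on the tool.
- **Pointer:** it reads 0.93 to 0.94 rad in the final images, unchanged within measurement.
- **Alignment:** the two views disagreed slightly. Before the final check, the yellow index read 0.009 rad below the pointer in scene and 0.007 above in top. The last scene check read 0.018 below.
- **Bystanders:** the bowl and bottle looked unmoved in the picture after the brush was put back. I took no separate measurement of them or the gouge at the end.

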